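# Nest the graded cups and lock the washer-rack section over them

## Robot

A 6-joint arm with a two-finger parallel gripper is mounted at the origin on the work surface. World frame = base frame: x ahead of the robot, y to its left, z up, the work surface at z = 0. Lengths are in mm, angles in rad, forces in N, time in s.
With the tool pointing down it reaches from about 350 to 875 mm from the base axis. Payload 4.2 kg.
Tool frame: the origin (TCP) lies at the very end of the fingers, on their centre line; the grasp point (between the pads) lies 19 mm behind it; z points along the fingers, y is the direction in which the jaws open and shut (so a half turn about z gives the same grasp; the last joint's range is limited). The gripper opens to 85 mm and grips with 20 to 120 N. Pads are 22 mm wide; open, the fingers measure 114 mm over their backs; the gripper's body (76 mm by 85 mm) begins 54 mm behind the grasp point. The pads swing forward as they close: fully open they stand 13 mm farther back than shut.
Start: joints at [1.418, 0.385, 0.008, 0, -1.194, -0.259], TCP at [250.129, 572.743, 231.312] pointing down, gripper open.
Joint ranges: [-3.14, 3.14], [-1.21, 2.06], [-1.07, 1.41], [-3.16, 2.05], [-2.99, -0.16], [-3.1, 3.1]. Speed limits (rad/s): [2.79, 2.79, 3.14, 3.14, 3.14, 3.14].

## Interface

Orientations are given as a unit quaternion [x, y, z, w].
In Python, from bench import arm, optics, job gives the robot as it stands.
- The arm moves only by the tool send_rows, never from a script. Its argument "steps" is a list that holds one entry, the list of rows, each a list of 5 numbers: the shift along the tool's x, y, z in cm, then the turn about the tool's z in rad, then the opening, from 0 (shut) to 1 (fully open). A call has 1 to 10 rows; each row shifts and turns the pose as measured when the row begins, along the tool's axes as they then stand; what a row does not reach is not made up. A row lasts 1/12 s, in which the tool goes at most 41.7 mm and 7.16 degrees, less where a joint would pass 70% of its speed; a pose out of reach is approached as far as the arm can. A call with a gripper value outside its range is refused whole. The fingers move at their own pace and stop on an object; the grip force is fixed at half the most. Time passes only in rows, so rows that do not move let the fingers close. It gives the time, the measured TCP pose, the force and the opening at its end, in the units of the state.
- arm.read_state(): the state, without advancing time (a new reading comes with each control period).
- optics.get_image(name): name is "scene" or "top" or "wrist"; returns (picture, depth): 400x640x3 uint8, blue, green, red; 400x640 float32, mm along the optical axis (not along the pixel's ray), 0 where there is no reading.
- optics.get_calibration(name): a dict with "K" (3x3 intrinsics, pixels), "k1" (the pictures are not rectified: a ray, as slopes to the right and down, at radius r is drawn at 1 + k1 r^2 times it, then the intrinsics apply), "rvec" (rotation vector, rad) and "tvec" (3), from world to camera coordinates, as OpenCV has them; the wrist camera has in their place "hand_eye" (4x4, takes a point from camera to tool coordinates, whose origin is the TCP and whose axes are the flange's). Camera axes: x right, y down, z forward; pixel columns grow to the right and rows downward; lengths in mm; the calibration is good to about 2 mm. A picture is of the moment at which its call begins: read the wrist's pose just before it. get_calibration takes no time and is no camera call.
- job.job_done(): hands the job in, once; it reports no verdict.
The state is a dict: "clock": time; "joints": joint angles; "joint_vel": joint speeds; "joint_efforts": joint torques, N m; "position": TCP position; "ee_rot": TCP orientation; "contact_force": force on the tool from outside, world axes, zero at the start; "wrist_torque": the same for the moment, N m; "gripper_width": finger opening in mm.
Only numpy, scipy, OpenCV 4.12 (cv2) and the standard library are available. Lean on these libraries where they do the work, as an engineer would, in place of code of your own. Each camera call takes 0.05 s, during which the arm holds its last target. There are 200 camera calls.

## Task

Get the graded set ready for the washer: stand the middle-sized blue cup upright inside the wide steel basin on the rack, let go of it, and only then stand the smallest, green cup upright inside the blue one and let go. Then grip the red knob, pull it up to draw the lock pin clear, slide the blue section along the bar from the middle hole to the next hole on the basin's side so that its round pad stands over the nested cups, and let the pin go fully home in that hole. Finish while still holding the red knob with the pin fully home, and leave everything else where it stands.

Things in the scene. Friction and masses are not known exactly. Their poses are not given: they have to be found in the camera images.
- rack: Fixed aluminium plate 220 x 340 x 10 mm. Origin under its centre; y along the plate and lock bar, z up. Two vessel seats (black discs) at x = -30, y = +85 and -85 mm, z = 10 mm; basin on one, steel can on the other, either way round. Steel lock bar, 25 mm wide, top at z = 105, along y at x = 85 mm on posts at y = +-150; holes at y = -85, 0, +85 mm.
- section (a joint): Blue section's position on the lock bar, m: starts locked at 0 (middle hole), + towards the rack's +y; holes at -0.085, 0, +0.085; stops at +-0.105. About 2 N friction with the pin clear; 1.5 mm play when locked. 44 x 52 mm, top 115 mm above the table, then a 22 mm collar to 122 mm. An arm 14 mm wide (z 100 to 108 mm) reaches to rack -x and carries the pad.
- pin (a joint): Height in m of the spring-loaded lock pin: 0 fully home in a hole, 0.014 pulled right up. Round-ended, 10 mm thick, 9 mm deep in the hole: it must be up by more than 0.009 to slide; let go between holes it rests on the bar at 0.009. The spring pushes it down with 5 N when home, 10 N when right up.
- knob: Red pull knob on the lock pin: upright cylinder 24 mm across, 26 mm tall, with a rim 30 mm across on its top 5 mm. Origin at the cylinder's centre, 142 mm above the table with the pin home; its underside is then 7 mm above the collar. Moves with section and pin. Nothing stands beside it.
- pad (a point): Centre of the underside of the round black pad (30 mm across, 12 mm thick) on the section's arm, 94 mm above the table, at x = -30 mm in the rack's frame, the same as the seats. It clears the correctly nested cups by 10 mm.
- basin: Loose wide steel basin, 350 g, conical: 84 mm across at the foot, 150 mm at the rim, 45 mm tall, wall 3 mm, inner floor 4 mm up and about 78 mm across. Origin at the centre of its underside. It stands on one of the rack's two seats, within 4 mm of its centre, and stays there.
- cup_medium: Loose blue plastic cup, about 90 g: 52 mm across at the foot, 60 mm at the rim, 50 mm tall, wall 3 mm, inner floor 4 mm up and about 46 mm across. Upright on the table; origin at the centre of its underside. In the basin its rim stands 9 mm above the basin's rim, with about 30 mm of room beside it for fingers.
- cup_small: Loose green plastic cup, about 60 g: 36 mm across at the foot, 40 mm at the rim, 66 mm tall, wall 3 mm. Stands upright on the table. Origin at the centre of its underside. Inside the blue cup its top 20 mm stand clear above the blue rim: grip it there, from outside.
- canister: Steel can with lid, 68 mm across, 55 mm tall, on the rack's other seat: leave alone. Origin at the centre of its underside.
- spray_bottle: White bottle 64 mm across, 190 mm tall: leave alone. Origin under its centre.
- cotton_jar: Glass jar with steel lid, 90 mm across, 120 mm tall: leave alone. Origin under its centre.
- amber_bottle: Small amber bottle 40 mm across, 75 mm tall, between the robot and the rack: leave alone. Origin under its centre.
- specimen_pot: White pot with yellow lid, 48 mm across, 60 mm tall: leave alone. Origin under its centre.
- brush: White cleaning brush lying on the table: leave alone. Origin under its middle.
- steel_tray: Steel tray 120 x 120 x 28 mm: leave alone. Origin under its centre.

How it is judged (in metres and radians):
On the way, in this order (a step that is already met when the one before it is completed fails the run):
1. the blue cup stands upright on the basin's floor, let go, the green cup not yet in it (horizontal distance between cup_medium and basin below 0.018 m and z of cup_medium in the frame of basin between -0.002 and 0.01 m and angle between each of cup_medium, basin's own z axis and vertical below 0.12 rad and z of basin in the frame of rack between 0.005 and 0.016 m and contact force between the fingers and cup_medium below 0.1 N and horizontal distance between cup_small and cup_medium above 0.06 m), for 0.2 s.
2. the green cup stands upright on the blue cup's floor, let go (horizontal distance between cup_medium and basin below 0.018 m and z of cup_medium in the frame of basin between -0.002 and 0.01 m and angle between each of cup_medium, basin's own z axis and vertical below 0.12 rad and horizontal distance between cup_small and cup_medium below 0.01 m and z of cup_small in the frame of cup_medium between -0.002 and 0.01 m and angle between cup_small's own z axis and vertical below 0.15 rad and contact force between the fingers and cup_small below 0.1 N), for 0.2 s.
3. the pin is pulled clear while the section is still at the middle hole (value of joint pin above 0.0085 m and value of joint section between -0.025 and 0.025 m and contact force between the fingers and knob above 0.5 N).
4. the section is at the next hole on the basin's side and the pin has gone home ((value of joint section between 0.081 and 0.089 m or value of joint section between -0.089 and -0.081 m) and value of joint pin below 0.0025 m and horizontal distance between pad and cup_small below 0.026 m), for 0.1 s.
At the end, for the whole second after the job is handed in: Fingers still hold the red knob (over 2 N), pin home within 2.5 mm, section within 4 mm of the hole on the basin's side, pad within 26 mm of the green cup's axis; basin on the rack, blue cup on its floor (18 mm off centre at most), green in blue (10 mm), upright, still, untouched (all of step 2 and all of step 4 and z of basin in the frame of rack between 0.005 and 0.016 m and contact force between the fingers and cup_medium below 0.1 N and contact force between the fingers and basin below 0.1 N and contact force between the fingers and knob above 2 N and linear speed of each of cup_medium, cup_small, basin below 0.02 m/s); the arm keeps its last pose, push and grip.
It fails at once if one of the other things is moved by more than 30 mm or tipped (distance of any of canister, spray_bottle, cotton_jar, amber_bottle, specimen_pot, brush, steel_tray from where it was at the start of the episode above 0.03 m or angle between any of canister, spray_bottle, cotton_jar, amber_bottle, specimen_pot, brush, steel_tray's own z axis and vertical above 0.4 rad).
It also fails if it takes over 72 s, if anything falls off the work surface, if the arm or the gripper's body presses on something with over 40 N, if the wrist force passes 120 N, or if a joint passes its speed limit or range.

## Working session

There is one attempt and no reset: what is moved stays moved. The work goes in short steps, Python scripts to look and compute and a tool call to move; the robot and the scene stay as the last step left them, time stands still between calls to the robot, and variables do not carry over. Pictures are saved under pics/ and viewed, about 8 in all and at most 12, crops included, and the job is handed in when it is done.

Besides the shell and the picture viewer there is one more tool, called after ">>>" as name(argument=value, ...), one argument or row to a line, values as JSON. send_rows: Moves the arm, as the interface text tells. Its arguments: {"type":"object","properties":{"steps":{"type":"array","items":{"type":"array","items":{"type":"array","items":{"type":"number"}}}}},"required":["steps"]}

```bash
mkdir -p pics
cat > h.py <<'E'
import numpy as np, cv2
from scipy.spatial.transform import Rotation as R
from bench import arm, optics, job
def cam(name):
    c=optics.get_calibration(name); K=np.array(c["K"],float)
    if "rvec" in c:
        Rm=cv2.Rodrigues(np.array(c["rvec"],float))[0]; t=np.array(c["tvec"],float).ravel()
        return K,c["k1"],Rm.T,-Rm.T@t
    s=arm.read_state(); H=np.array(c["hand_eye"]); Rt=R.from_quat(s["ee_rot"]).as_matrix()
    return K,c["k1"],Rt@H[:3,:3],Rt@H[:3,3]+np.array(s["position"])
def rays(C,uv):
    K,k1,Rw,o=C; D=np.array([k1,0,0,0,0.])
    n=cv2.undistortPoints(np.array(uv,float).reshape(-1,1,2),K,D)[:,0]
    return np.c_[n,np.ones(len(n))]@Rw.T
def onplane(C,uv,z):
    d=rays(C,uv); return C[3]+d*((z-C[3][2])/d[:,2])[:,None]
def atdepth(C,uv,dep):
    return C[3]+rays(C,uv)*np.ravel(dep)[:,None]
def cloud(C,dep):
    h,w=dep.shape; v,u=np.mgrid[:h,:w]
    return atdepth(C,np.c_[u.ravel(),v.ravel()],dep).reshape(h,w,3)
E
python3 - <<'E'
from h import *
print(arm.read_state())
for n in("top","scene","wrist"):
    C=cam(n); im,d=optics.get_image(n); cv2.imwrite(f"pics/{n}0.png",im); np.save(f"{n}0.npy",d); print(n,C[0].tolist(),C[1],C[3],C[2][:,2])
E
```

```text
{'clock': 0.0, 'joints': array([ 1.41761563e+00,  3.85553482e-01,  6.62334448e-03, -4.91840885e-04,
       -1.19399909e+00, -2.58614545e-01]), 'joint_vel': array([ 0.00180144, -0.00018555,  0.00058566,  0.00021909, -0.00086496,
        0.00204488]), 'joint_efforts': array([ 3.09178749e-04, -3.92287838e+01,  1.88400525e+01,  4.18626085e+00,
       -4.73444990e-03,  7.58663425e-07]), 'position': array([249.9016902 , 572.22672688, 230.22353124]), 'ee_rot': array([ 9.78858729e-01, -2.04534593e-01, -1.72060391e-04,  1.07701456e-03]), 'contact_force': array([ 0.21457149,  0.83239012, -0.32857259]), 'wrist_torque': array([ 0.03540956,  0.01003817, -0.00516317]), 'gripper_width': 85.40902597020585}
top [[390.30002534627295, 0.0, 323.27228568378945], [0.0, 390.30002534627295, 199.08795030979482], [0.0, 0.0, 1.0]] 0.029157404844212264 [ 358.22601262  -12.32426538 1210.82075831] [ 0.1766638  -0.01250441 -0.98419182]
scene [[486.29342141496386, 0.0, 316.3527827024931], [0.0, 486.29342141496386, 200.59950613368093], [0.0, 0.0, 1.0]] 0.03446475022361396 [ 944.22933877 -729.29019989 1258.49048463] [-0.29504591  0.49998703 -0.8142241 ]
wrist [[285.36184299606225, 0.0, 320.40522995538873], [0.0, 285.36184299606225, 197.05398173556614], [0.0, 0.0, 1.0]] -0.04737304145920644 [318.69104264 541.31478378 373.69863915] [-0.26819403  0.11519563 -0.95645278]
```

View pics/top0.png

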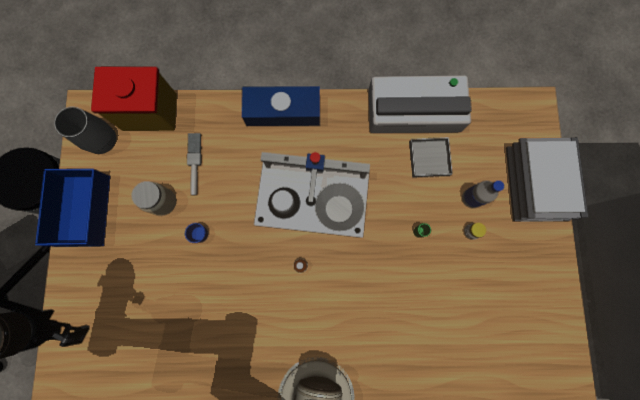

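View pics/scene0.png

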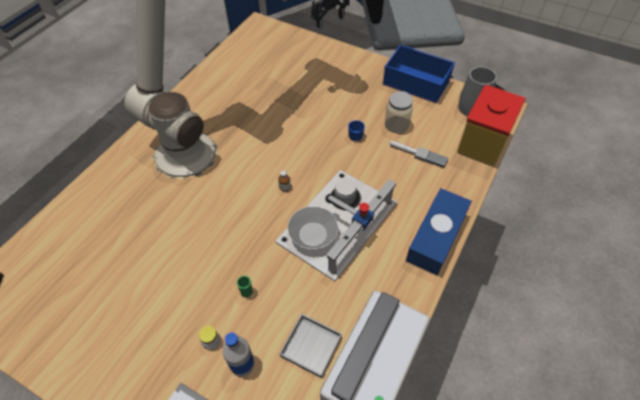

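The top view shows the rack at about (313,197), with the basin on the robot's right seat (340,207) and the can at (283,202). The blue cup is at (197,233), green at (422,230) and the red knob at (316,158). The amber bottle is at (300,265).

```bash
cat > m.py <<'E'
from h import *
def blob(hsv,lo,hi,box):
    m=cv2.inRange(hsv,lo,hi); k=np.zeros_like(m); x0,y0,x1,y1=box; k[y0:y1,x0:x1]=m[y0:y1,x0:x1]; return k
def rimcentre(C,m,P,zt,tol,zr):
    # mask pixels whose depth height is near rim: enclosing circle on plane
    v,u=np.nonzero(m); Q=onplane(C,np.c_[u,v],zr)[:,:2]
    sel=abs(P[v,u,2]-zt)<tol
    return Q,sel
if __name__=="__main__":
  for n,boxes in (("top",dict(blue=(175,215,220,250),green=(408,218,436,245),knob=(300,148,332,168))),("scene",dict(blue=(340,115,370,145),green=(230,270,260,300),knob=(352,198,378,220)))):
    C=cam(n); im=cv2.imread(f"pics/{n}0.png"); d=np.load(f"{n}0.npy"); P=cloud(C,d); hsv=cv2.cvtColor(im,cv2.COLOR_BGR2HSV)
    for k,lo,hi,z in (("blue",(105,90,30),(130,255,255),50),("green",(50,90,20),(90,255,255),66),("knob",(0,150,60),(8,255,255),155)):
        m=blob(hsv,lo,hi,boxes[k]); v,u=np.nonzero(m); p=P[v,u]; p=p[d[v,u]>0]
        top=p[p[:,2]>z-6]
        print(n,k,len(v),"zpct",np.percentile(p[:,2],[2,50,90,98]).round(1),"top n",len(top),"minEncl",cv2.minEnclosingCircle(top[:,:2].astype(np.float32)), "ext",top[:,:2].min(0).round(1),top[:,:2].max(0).round(1))
    if n=="top":
        b=(250,140,380,245); sub=P[b[1]:b[3],b[0]:b[2]].reshape(-1,3)
        for nm,zz in (("plate",(6,14)),("bar",(101,109)),("rim45",(41,49)),("can",(52,62))):
            q=sub[(sub[:,2]>zz[0])&(sub[:,2]<zz[1])][:,:2].astype(np.float32)
            print(nm,len(q),cv2.minAreaRect(q),cv2.minEnclosingCircle(q))
        for nm,b in dict(amber=(290,255,310,275),jar=(130,178,178,218),can=(268,182,302,220),pot=(462,218,490,242),tray=(405,132,456,182)).items():
            q=P[b[1]:b[3],b[0]:b[2]].reshape(-1,3); q=q[q[:,2]>20]; print(nm,q[:,2].max().round(),np.median(q,0).round())
E
python3 m.py
python3 - <<'E'
import cv2
a=cv2.imread('pics/top0.png')[140:245,250:380]; cv2.imwrite('pics/rack.png',cv2.resize(a,None,fx=6,fy=5.5,interpolation=2))
E
```

```text
top blue 241 zpct [ 0.3  7.1 48.9 52.5] top n 61 minEncl ((470.2417907714844, 354.8077392578125), 29.138635635375977) ext [442.2 326.4] [499.1 383.5]
top green 78 zpct [ 0.5 53.  67.2 68.3] top n 33 minEncl ((469.2513732910156, -321.73974609375), 19.31272315979004) ext [ 450.4 -340.2] [ 486.1 -304.1]
top knob 82 zpct [ -3.  157.1 159.6 161.8] top n 75 minEncl ((665.8206787109375, -3.326502799987793), 14.73318862915039) ext [651.2 -15.4] [680.    9.9]
plate 4098 ((601.21875, -1.650360107421875), (405.42926025390625, 333.1307067871094), 89.26738739013672) ((635.1190795898438, -2.1541569232940674), 239.00341796875)
bar 858 ((609.733154296875, 3.3692169189453125), (319.3411560058594, 141.84426879882812), 82.85004425048828) ((662.5965576171875, -3.2620849609375), 159.84396362304688)
rim45 304 ((572.39111328125, 4.44580078125), (305.6776123046875, 172.20523071289062), 81.80017852783203) ((589.9119262695312, 5.938224792480469), 162.2620391845703)
can 305 ((568.2106323242188, 6.33905029296875), (315.9024353027344, 179.11508178710938), 82.6681900024414) ((592.2659912109375, 5.067716121673584), 168.6585235595703)
amber 80.0 [368.  42.  52.]
jar 1211.0 [566. 459. 118.]
can 1211.0 [556.  93.  65.]
pot 68.0 [ 467. -476.   59.]
tray 1211.0 [ 703. -374.   27.]
scene blue 228 zpct [ 5.  29.  46.4 50.4] top n 36 minEncl ((471.5118713378906, 350.1802062988281), 29.792943954467773) ext [455.6 321.3] [498.9 377.8]
scene green 204 zpct [10.7 42.5 63.4 68.8] top n 35 minEncl ((473.5176086425781, -326.3384704589844), 19.68492317199707) ext [ 455.3 -343.9] [ 491.8 -307.9]
scene knob 64 zpct [134.9 157.1 160.3 162. ] top n 50 minEncl ((668.0677490234375, -8.665804862976074), 12.340107917785645) ext [658.5 -21. ] [679.1   3.4]
```

View pics/rack.png

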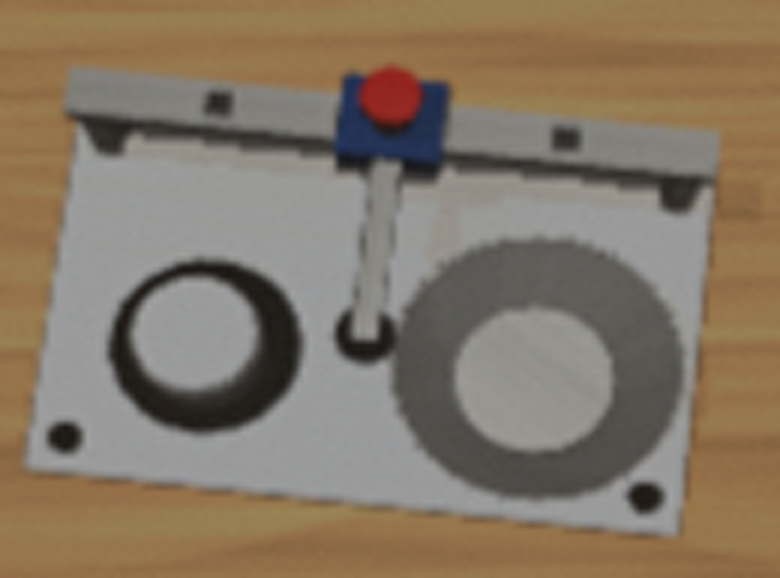

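Picture: basin rim spans about (315–364, 183–230) in full-image pixels. The bar holes are at (286.5,158.7) and (344.5,165.1). Moving to hover over the blue cup, then refining with the wrist camera.

>>> send_rows(
  steps=[
    [[2.9, 1.13, 0.2, 0, 1], [2.9, 1.13, 0.2, 0, 1], [2.9, 1.13, 0.2, 0, 1], [2.9, 1.13, 0.2, 0, 1], [2.9, 1.13, 0.2, 0, 1], [2.9, 1.13, 0.2, 0, 1], [2.9, 1.13, 0.2, 0, 1], [2.9, 1.13, 0.2, 0, 1], [2.9, 1.13, 0.2, 0, 1], [2.9, 1.13, 0.2, 0, 1]],
  ],
)

```text
clock: 0.98
position: [474.5, 347.6, 205.9]
ee_rot: [0.98, -0.199, -0.002, 0.003]
contact_force: [1.0, 0.5, -0.3]
gripper_width: 85.2
```

```bash
cat >> h.py <<'E'
def go(x,y,z):
    s=arm.read_state(); Rt=R.from_quat(s["ee_rot"]).as_matrix(); p=np.array(s["position"])
    print("t",round(s["clock"],2),"pos",p.round(1),"toolx yaw",round(np.arctan2(Rt[1,0],Rt[0,0]),3),"tilt z",Rt[:,2].round(3),"w",round(s["gripper_width"],1),"F",np.round(s["contact_force"],1))
    print("to go cm (tool):",(Rt.T@(np.array([x,y,z])-p)/10).round(2))
def ell(mask):
    c,_=cv2.findContours(mask,cv2.RETR_EXTERNAL,cv2.CHAIN_APPROX_NONE); c=max(c,key=cv2.contourArea)
    return c[:,0].astype(float)
E
cat > w.py <<'E'
import sys; from h import *
n=sys.argv[1]; C=cam("wrist"); im,d=optics.get_image("wrist"); cv2.imwrite(f"pics/{n}.png",im); np.save(f"{n}.npy",d)
P=cloud(C,d); hsv=cv2.cvtColor(im,cv2.COLOR_BGR2HSV)
lo,hi,z={"b":((105,90,30),(130,255,255),50),"g":((50,90,20),(90,255,255),66),"k":((0,150,60),(8,255,255),155)}[n[0]]
z=float(sys.argv[2]) if len(sys.argv)>2 else z
m=cv2.inRange(hsv,lo,hi); N,L,S,_=cv2.connectedComponentsWithStats(m); i=1+S[1:,4].argmax(); v,u=np.nonzero(L==i)
p=P[v,u]; p=p[d[v,u]>0]; top=p[abs(p[:,2]-z)<6]
print("bbox",S[i],"zpct",np.percentile(p[:,2],[2,50,98]).round(1),"n",len(top))
if len(top): print("encl",cv2.minEnclosingCircle(top[:,:2].astype(np.float32)),"ext mid",((top.min(0)+top.max(0))/2)[:2])
q=onplane(C,ell(((L==i)*255).astype(np.uint8)),z)[:,:2].astype(np.float32); print("outline on plane: encl",cv2.minEnclosingCircle(q),"ext",q.min(0),q.max(0))
E
python3 - <<'E'
from h import *
C=cam("top"); h=onplane(C,[[286.5,158.7],[344.5,165.1]],105); print("holes",h.round(1),"yaw",np.arctan2(*( (h[0]-h[1])[[0,1]]*[-1,1])),"mid",h.mean(0), np.linalg.norm(h[0]-h[1]))
print("basin",onplane(C,[[339.8,206.9],[315.5,206.9],[364.2,206.9],[339.8,183.3],[339.8,230.5]],55).round(1))
go(471,352,200)
E
python3 w.py b1
```

```text
holes [[678.1  79.7 105. ]
 [657.  -89.8 105. ]] yaw -0.12383700358892384 mid [667.56973817  -5.04832692 105.        ] 170.8419112630521
basin [[ 541.3  -76.3   55. ]
 [ 542.2   -3.4   55. ]
 [ 540.5 -149.5   55. ]
 [ 613.8  -77.8   55. ]
 [ 470.5  -74.8   55. ]]
t 0.98 pos [474.5 347.6 205.9] toolx yaw -0.4 tilt z [-0.004 -0.005 -1.   ] w 85.2 F [ 1.   0.5 -0.3]
to go cm (tool): [-0.49 -0.27  0.59]
bbox [    0   154   118   194 14252] zpct [ 5.2 57.6 90.9] n 1920
encl ((538.0145874023438, 704.9766845703125), 116.45858764648438) ext mid [538.11067803 706.51273983]
outline on plane: encl ((527.2122802734375, 740.3853149414062), 148.5334930419922) ext [423.86295 613.1162 ] [640.9499 849.964 ]
```

```bash
sed -i 's/^m=cv2.inRange(hsv,lo,hi);/e=np.array([float(a) for a in sys.argv[3:5]])\nm=cv2.inRange(hsv,lo,hi); m[(np.hypot(*np.moveaxis(P[...,:2]-e,2,0))>60)]=0;/' w.py
sed -i 's/^n=sys.argv\[1\]; C=cam("wrist"); im,d=optics.get_image("wrist")/n=sys.argv[1]; C=cam("wrist"); im,d=optics.get_image("wrist")/' w.py
python3 w.py b2 50 471 352
```

```text
bbox [ 286  163   54   53 1493] zpct [ 3.7  5.5 51.8] n 438
encl ((472.89569091796875, 352.4808044433594), 29.405746459960938) ext mid [472.89255107 352.17466011]
outline on plane: encl ((472.95849609375, 352.3824768066406), 29.729995727539062) ext [443.52368 323.3889 ] [502.65628 381.31458]
```

View pics/b1.png

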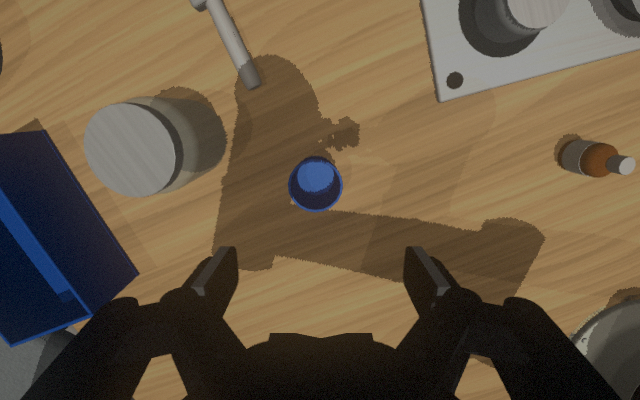

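Wrist view: the blue cup is at pixel (315,184), with a measured rim radius of 29.7 mm against the expected 30. The jaws run left–right and are clear of the jar. Descending.

>>> send_rows(
  steps=[
    [[-0.1, -0.1, 2.5, 0, 1], [-0.1, -0.1, 2.5, 0, 1], [-0.1, -0.1, 2.5, 0, 1], [0, 0, 2.5, 0, 1], [0, 0, 2.5, 0, 1], [0, 0, 2.5, 0, 1]],
  ],
)

```text
clock: 1.58
position: [478.3, 352.0, 56.7]
ee_rot: [0.979, -0.203, 0.003, -0.004]
contact_force: [0.8, 0.9, -0.3]
gripper_width: 85.5
```

```bash
python3 -c "
from h import *
go(473,352.4,18)"
```

```text
t 1.58 pos [478.3 352.   56.7] toolx yaw -0.409 tilt z [ 0.007  0.006 -1.   ] w 85.5 F [ 0.8  0.9 -0.3]
to go cm (tool): [-0.52  0.2   3.87]
```

>>> send_rows(
  steps=[
    [[-0.5, 0.2, 0.5, 0, 1], [0, 0, 1.3, 0, 1], [0, 0, 1.3, 0, 1], [0, 0, 0.6, 0, 1]],
  ],
)

```text
clock: 1.92
position: [469.1, 351.1, 14.4]
ee_rot: [0.979, -0.202, 0.0, 0.001]
contact_force: [-0.2, 0.1, -0.2]
gripper_width: 85.2
```

```bash
python3 -c "
from h import *
go(473,352.4,18)"
```

```text
t 1.92 pos [469.1 351.1  14.4] toolx yaw -0.408 tilt z [ 0.    -0.001 -1.   ] w 85.2 F [-0.2  0.1 -0.2]
to go cm (tool): [ 0.31 -0.27 -0.36]
```

>>> send_rows(
  steps=[
    [[0.3, -0.2, -0.3, 0, 1], [0, 0, 0, 0, 0], [0, 0, 0, 0, 0], [0, 0, 0, 0, 0], [0, 0, 0, 0, 0], [0, 0, 0, 0, 0], [0, 0, 0, 0, 0], [0, 0, 0, 0, 0]],
  ],
)

```text
clock: 2.58
position: [473.7, 354.4, 22.6]
ee_rot: [0.979, -0.202, 0.002, -0.002]
contact_force: [-0.1, 0.8, -0.9]
gripper_width: 57.6
```

```bash
python3 -c "
from h import *
go(473,352.4,120)"
```

```text
t 2.58 pos [473.7 354.4  22.6] toolx yaw -0.406 tilt z [ 0.005  0.004 -1.   ] w 57.6 F [-0.1  0.8 -0.9]
to go cm (tool): [ 0.05  0.16 -9.74]
```

>>> send_rows(
  steps=[
    [[0, 0, -1.5, 0, 0], [0, 0, -3, 0, 0], [0, 0, -3, 0, 0], [0, 0, -3, 0, 0], [0, 0, -3, 0, 0], [0, 0, -1, 0, 0], [1.0, 1.5, 0, 0, 0], [1.9, 3.0, 0, 0, 0], [1.9, 3.0, 0, 0, 0], [1.9, 3.0, 0, 0, 0]],
  ],
)

```text
clock: 3.42
position: [491.7, 229.7, 171.2]
ee_rot: [0.98, -0.198, 0.0, -0.0]
contact_force: [0.3, -0.1, -1.4]
gripper_width: 57.4
```

```bash
python3 -c "
from h import *
go(541.5,-76.5,165)"
```

```text
t 3.42 pos [491.7 229.7 171.2] toolx yaw -0.398 tilt z [ 0.001 -0.    -1.   ] w 57.4 F [ 0.3 -0.1 -1.4]
to go cm (tool): [16.46 26.29  0.62]
```

>>> send_rows(
  steps=[
    [[1.9, 3.0, 0, 0, 0], [1.9, 3.0, 0, 0, 0], [1.9, 3.0, 0, 0, 0], [1.9, 3.0, 0, 0, 0], [1.9, 3.0, 0, 0, 0], [1.9, 3.0, 0, 0, 0], [1.9, 3.0, 0, 0, 0], [1.9, 3.0, 0, 0, 0], [1.0, 1.6, 0, 0, 0], [0, 0, 0, 0.12, 0]],
  ],
)

```text
clock: 4.25
position: [531.8, -96.5, 163.8]
ee_rot: [0.965, -0.261, -0.007, 0.004]
contact_force: [-0.7, -0.0, -0.8]
gripper_width: 57.1
```

>>> send_rows(
  steps=[
    [[0, 0, 0, 0.12, 0], [0, 0, 0, 0.12, 0], [0, 0, 0, 0.12, 0], [0, 0, 0, 0.12, 0], [0, 0, 0, 0.12, 0], [0, 0, 0, 0.12, 0], [0, 0, 0, 0.12, 0], [0, 0, 0, 0.12, 0], [0, 0, 0, 0.12, 0], [0, 0, 0, 0.08, 0]],
  ],
)

```text
clock: 5.08
position: [518.8, -106.0, 153.6]
ee_rot: [-0.645, 0.764, 0.011, -0.015]
contact_force: [-0.2, 0.5, -0.5]
gripper_width: 57.2
```

```bash
python3 -c "
from h import *
go(541.5,-76.5,100)
C=cam('wrist'); im,d=optics.get_image('wrist'); cv2.imwrite('pics/basin.png',im); np.save('basin.npy',d)
P=cloud(C,d); 
m=(abs(P[...,2]-55)<5)&(np.hypot(P[...,0]-541.5,P[...,1]+76.5)<90); q=P[m][:,:2].astype(np.float32); print(len(q),cv2.minEnclosingCircle(q))
"
```

```text
t 5.08 pos [ 518.8 -106.   153.6] toolx yaw -1.74 tilt z [-0.038 -0.002 -0.999] w 57.2 F [-0.2  0.5 -0.5]
to go cm (tool): [-3.33 -1.93  5.26]
2097 ((545.0081787109375, -76.85377502441406), 74.62538146972656)
```

View pics/basin.png

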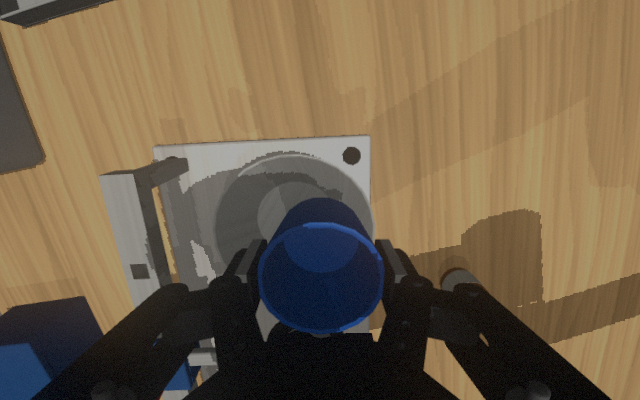

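The view shows the blue cup held at (322,275) and the basin behind it, its rim at (215–375, 150–). Radius 74.6 is as expected, and the centre is about (543,-77). Settling and correcting position.

>>> send_rows(
  steps=[
    [[0, 0, 0, 0, 0], [0, 0, 0, 0, 0], [0, 0, 0, 0, 0]],
  ],
)

```text
clock: 5.38
position: [516.5, -107.0, 151.8]
ee_rot: [-0.646, 0.763, 0.013, -0.016]
contact_force: [-0.4, -0.4, -1.3]
gripper_width: 57.5
```

```bash
python3 -c "
from h import *
go(543,-77,110)"
```

```text
t 5.38 pos [ 516.5 -107.   151.8] toolx yaw -1.738 tilt z [-0.042 -0.001 -0.999] w 57.5 F [-0.4 -0.4 -1.3]
to go cm (tool): [-3.43 -2.29  4.06]
```

>>> send_rows(
  steps=[
    [[-1.1, -0.75, 0.7, 0, 0], [-1.1, -0.75, 0.7, 0, 0], [-1.1, -0.75, 0.7, 0, 0], [0, 0, 1.0, 0, 0], [0, 0, 1.0, 0, 0]],
  ],
)

```text
clock: 5.8
position: [546.6, -75.2, 108.0]
ee_rot: [-0.647, 0.762, 0.011, -0.014]
contact_force: [-0.6, -0.2, -0.3]
gripper_width: 57.2
```

```bash
python3 -c "
from h import *
go(543,-77,39)"
```

```text
t 5.8 pos [546.6 -75.2 108. ] toolx yaw -1.734 tilt z [-0.037 -0.001 -0.999] w 57.2 F [-0.6 -0.2 -0.3]
to go cm (tool): [0.19 0.08 6.9 ]
```

>>> send_rows(
  steps=[
    [[0.1, 0.05, 1.5, 0, 0], [0.1, 0, 1.5, 0, 0], [0, 0, 1.5, 0, 0], [0, 0, 1.2, 0, 0], [0, 0, 0.5, 0, 0]],
  ],
)

```text
clock: 6.22
position: [543.1, -74.2, 37.2]
ee_rot: [-0.649, 0.76, 0.013, -0.017]
contact_force: [-0.6, 0.1, -0.6]
gripper_width: 57.1
```

```bash
python3 -c "
from h import *
go(543,-77,37)"
```

```text
t 6.22 pos [543.1 -74.2  37.2] toolx yaw -1.728 tilt z [-0.043 -0.002 -0.999] w 57.1 F [-0.6  0.1 -0.6]
to go cm (tool): [ 0.28 -0.03  0.02]
```

>>> send_rows(
  steps=[
    [[0.2, 0, 0.2, 0, 0], [0, 0, 0.2, 0, 0]],
  ],
)

```text
clock: 6.38
position: [542.7, -75.3, 34.7]
ee_rot: [-0.651, 0.759, 0.014, -0.019]
contact_force: [-9.4, 4.7, 28.4]
gripper_width: 56.8
```

```bash
python3 -c "
from h import *
go(543,-77,37)"
```

```text
t 6.38 pos [542.7 -75.3  34.7] toolx yaw -1.723 tilt z [-0.046 -0.004 -0.999] w 56.8 F [-9.4  4.7 28.4]
to go cm (tool): [ 0.17 -0.04 -0.23]
```

Floor contact, 28 N upward. Easing off and opening partway.

>>> send_rows(
  steps=[
    [[0, 0, -0.1, 0, 0.78], [0, 0, 0, 0, 0.78], [0, 0, 0, 0, 0.78], [0, 0, 0, 0, 0.78], [0, 0, 0, 0, 0.78]],
  ],
)

```text
clock: 6.8
position: [544.4, -74.6, 37.6]
ee_rot: [-0.652, 0.758, 0.013, -0.018]
contact_force: [-0.9, 0.2, 0.8]
gripper_width: 66.8
```

```bash
python3 -c "
from h import *
go(543,-77,200)"
```

```text
t 6.8 pos [544.4 -74.6  37.6] toolx yaw -1.721 tilt z [-0.044 -0.004 -0.999] w 66.8 F [-0.9  0.2  0.8]
to go cm (tool): [  0.43   0.79 -16.22]
```

>>> send_rows(
  steps=[
    [[0, 0.05, -1, 0, 0.78], [0, 0.05, -1, 0, 0.78], [0, 0.05, -1, 0, 0.78], [0, 0.1, -2.5, 0, 0.78], [0, 0.1, -3.5, 0, 1], [0, 0.1, -3.5, 0, 1], [0, 0.1, -3, 0, 1], [0, 0, 0, 0, 1]],
  ],
)

```text
clock: 7.47
position: [546.2, -74.0, 205.1]
ee_rot: [-0.652, 0.758, 0.011, -0.018]
contact_force: [0.3, -0.7, 0.4]
gripper_width: 85.0
```

```bash
python3 -c "
from h import *
go(473,-325,200)"; python3 w.py b3 64 543 -77
```

```text
t 7.47 pos [546.2 -74.  205.1] toolx yaw -1.721 tilt z [-0.041 -0.006 -0.999] w 85.0 F [ 0.3 -0.7  0.4]
to go cm (tool): [25.9   3.45  0.96]
bbox [ 291  157   57   57 2005] zpct [17.5 19.9 65.6] n 510
encl ((541.9918823242188, -75.73664855957031), 29.624128341674805) ext mid [542.1433321  -76.11121177]
outline on plane: encl ((542.2640380859375, -76.30791473388672), 29.860036849975586) ext [ 512.91895  -106.161446] [571.3589   -46.639305]
```

View pics/b3.png

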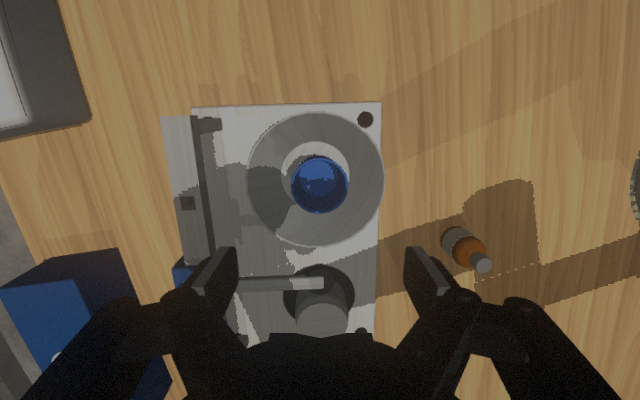

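The blue cup stands upright in the basin at (542,-76), rim z 64, as expected. On to the green cup.

>>> send_rows(
  steps=[
    [[1.5, 0.2, 0, 0, 1], [3.2, 0.43, 0, 0, 1], [3.2, 0.43, 0, 0, 1], [3.2, 0.43, 0, 0, 1], [3.2, 0.43, 0, 0, 1], [3.2, 0.43, 0, 0, 1], [3.2, 0.43, 0, 0, 1], [3.2, 0.43, 0, 0, 1], [1.0, 0.1, 0, 0, 1], [0, 0, 0, 0, 1]],
  ],
)

```text
clock: 8.35
position: [469.4, -322.5, 207.2]
ee_rot: [-0.653, 0.757, 0.014, -0.017]
contact_force: [-0.5, 0.4, -0.1]
gripper_width: 85.6
```

```bash
python3 -c "
from h import *
go(471,-324,100)"; python3 w.py g1 66 471 -324
```

```text
t 8.35 pos [ 469.4 -322.5  207.2] toolx yaw -1.717 tilt z [-0.044 -0.    -0.999] w 85.6 F [-0.5  0.4 -0.1]
to go cm (tool): [ 0.06 -0.65 10.7 ]
bbox [294 167  37  19 231] zpct [ 3.6 66.2 68.2] n 156
encl ((471.5603332519531, -328.55474853515625), 18.59280776977539) ext mid [ 471.58413104 -333.87327052]
outline on plane: encl ((471.55419921875, -328.37152099609375), 18.658079147338867) ext [ 453.29047 -344.76932] [ 489.9239 -322.8722]
```

>>> send_rows(
  steps=[
    [[0.1, -0.15, 3, 0, 1], [0, -0.15, 3, 0, 1], [0, -0.15, 3, 0, 1], [0, -0.1, 2.5, 0, 1], [0, 0, 0, 0, 1]],
  ],
)

```text
clock: 8.82
position: [473.5, -318.9, 91.0]
ee_rot: [-0.655, 0.755, 0.011, -0.014]
contact_force: [-0.3, 0.5, -1.4]
gripper_width: 85.4
```

```bash
python3 -c "
from h import *
go(471.6,-324.8,48)"
```

```text
t 8.82 pos [ 473.5 -318.9   91. ] toolx yaw -1.712 tilt z [-0.036 -0.002 -0.999] w 85.4 F [-0.3  0.5 -1.4]
to go cm (tool): [ 0.58 -0.05  4.31]
```

>>> send_rows(
  steps=[
    [[0.3, 0, 1.3, 0, 1], [0.3, -0.05, 1.3, 0, 1], [0, 0, 1.3, 0, 1], [0, 0, 0.2, 0, 1]],
  ],
)

```text
clock: 9.15
position: [475.3, -321.1, 52.2]
ee_rot: [-0.658, 0.753, 0.01, -0.014]
contact_force: [-1.1, -0.5, -0.2]
gripper_width: 85.3
```

```bash
python3 -c "
from h import *
go(471.6,-324.8,48)"
```

```text
t 9.15 pos [ 475.3 -321.1   52.2] toolx yaw -1.704 tilt z [-0.035 -0.004 -0.999] w 85.3 F [-1.1 -0.5 -0.2]
to go cm (tool): [0.42 0.3  0.43]
```

>>> send_rows(
  steps=[
    [[0.4, 0.3, 0.3, 0, 1], [0, 0, 0, 0, 1], [0, 0, 0, 0, 0.6], [0, 0, 0, 0, 0.5], [0, 0, 0, 0, 0], [0, 0, 0, 0, 0], [0, 0, 0, 0, 0], [0, 0, 0, 0, 0], [0, 0, 0, 0, 0]],
  ],
)

```text
clock: 9.9
position: [475.9, -324.2, 56.2]
ee_rot: [-0.66, 0.751, 0.005, -0.012]
contact_force: [0.8, -0.3, -0.2]
gripper_width: 36.5
```

```bash
python3 -c "
from h import *
go(542.2,-76.2,180)"
```

```text
t 9.9 pos [ 475.9 -324.2   56.2] toolx yaw -1.7 tilt z [-0.025 -0.008 -1.   ] w 36.5 F [ 0.8 -0.3 -0.2]
to go cm (tool): [-25.31  -3.08 -12.74]
```

```bash
python3 w.py g2 66 471 -324
```

```text
bbox [ 285  224   72   68 1620] zpct [ 6.  67.  69.6] n 1046
encl ((476.9551086425781, -326.1300964355469), 19.864234924316406) ext mid [ 476.82884187 -326.1269685 ]
outline on plane: encl ((476.4891357421875, -325.42919921875), 20.26575469970703) ext [ 457.5069 -345.1465] [ 495.70963 -305.26086]
```

View pics/g2.png

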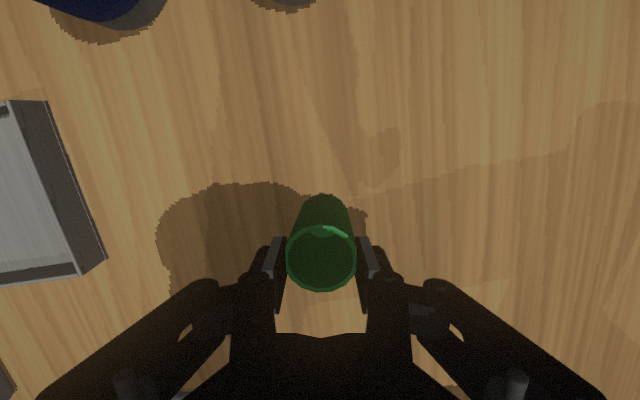

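The green cup is upright between the pads at pixel (321,257), but gripped only near the tips (TCP 56). Regripping lower.

>>> send_rows(
  steps=[
    [[0, 0, 0, 0, 0.62], [0, 0, 0, 0, 0.62], [0, 0, 0.5, 0, 0.62], [0, 0, 0.4, 0, 0.62], [0, 0, 0, 0, 0.62]],
  ],
)

```text
clock: 10.37
position: [475.6, -324.4, 46.1]
ee_rot: [-0.66, 0.751, 0.005, -0.012]
contact_force: [-1.2, -0.1, -0.2]
gripper_width: 53.0
```

```bash
python3 -c "
from h import *
go(476.5,-325.4,48)"
```

```text
t 10.37 pos [ 475.6 -324.4   46.1] toolx yaw -1.7 tilt z [-0.025 -0.008 -1.   ] w 53.0 F [-1.2 -0.1 -0.2]
to go cm (tool): [ 0.09 -0.1  -0.19]
```

>>> send_rows(
  steps=[
    [[0, 0, 0, 0, 0], [0, 0, 0, 0, 0], [0, 0, 0, 0, 0], [0, 0, 0, 0, 0], [0, 0, 0, 0, 0], [0, 0, 0, 0, 0]],
  ],
)

```text
clock: 10.87
position: [475.1, -324.2, 45.8]
ee_rot: [-0.66, 0.751, 0.006, -0.013]
contact_force: [-0.4, 0.6, 0.8]
gripper_width: 37.3
```

```bash
python3 -c "
from h import *
go(542.2,-76.2,190)"
```

```text
t 10.87 pos [ 475.1 -324.2   45.8] toolx yaw -1.7 tilt z [-0.027 -0.007 -1.   ] w 37.3 F [-0.4  0.6  0.8]
to go cm (tool): [-25.3   -3.08 -14.78]
```

>>> send_rows(
  steps=[
    [[0, 0, -1.5, 0, 0], [0, 0, -3, 0, 0], [0, 0, -3, 0, 0], [0, 0, -3, 0, 0], [0, 0, -3, 0, 0], [0, 0, -1, 0, 0], [-1.5, -0.2, 0, 0, 0], [-3, -0.37, 0, 0, 0], [-3, -0.37, 0, 0, 0], [-3, -0.37, 0, 0, 0]],
  ],
)

```text
clock: 11.7
position: [505.5, -222.1, 195.1]
ee_rot: [-0.656, 0.755, 0.006, -0.012]
contact_force: [0.5, -0.3, -0.2]
gripper_width: 37.0
```

>>> send_rows(
  steps=[
    [[-3, -0.37, 0, 0, 0], [-3, -0.37, 0, 0, 0], [-3, -0.37, 0, 0, 0], [-3, -0.37, 0, 0, 0], [-1.5, -0.1, 0, 0, 0], [0, 0, 0, 0, 0]],
  ],
)

```text
clock: 12.2
position: [542.0, -79.7, 193.2]
ee_rot: [-0.657, 0.754, 0.006, -0.01]
contact_force: [-0.6, 0.2, -0.7]
gripper_width: 37.1
```

```bash
python3 -c "
from h import *
go(542.2,-76.2,120)"; python3 w.py g3 212 542 -77
```

```text
t 12.2 pos [542.  -79.7 193.2] toolx yaw -1.707 tilt z [-0.023 -0.005 -1.   ] w 37.1 F [-0.6  0.2 -0.7]
to go cm (tool): [-0.41 -0.13  7.31]
bbox [ 282  198   78  106 5980] zpct [154.8 200.2 215.7] n 2317
encl ((543.5811157226562, -81.65747833251953), 20.64743995666504) ext mid [543.17556845 -81.86809572]
outline on plane: encl ((541.7545776367188, -88.38981628417969), 28.446557998657227) ext [ 523.374   -116.71309] [562.5233   -60.016415]
```

View pics/g3.png

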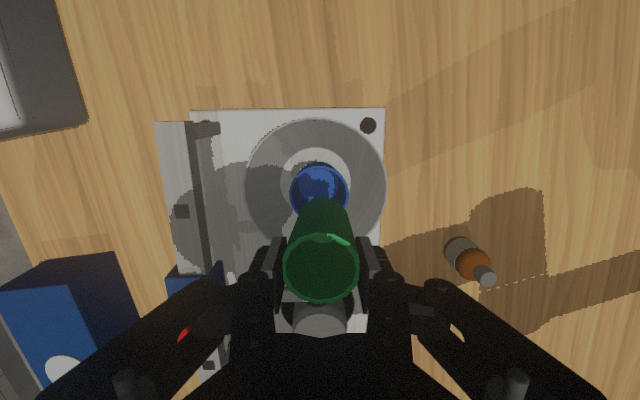

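Green cup held upright at (321,265), blue cup below at (318,190). Lowering to just above the rim.

>>> send_rows(
  steps=[
    [[-0.2, -0.05, 2.2, 0, 0], [-0.2, -0.1, 2.2, 0, 0], [-0.1, -0.05, 2.0, 0, 0], [0, 0, 0.6, 0, 0], [0, 0, 0, 0, 0]],
  ],
)

```text
clock: 12.67
position: [543.5, -79.1, 122.4]
ee_rot: [-0.656, 0.754, 0.004, -0.009]
contact_force: [-0.5, 1.1, -1.1]
gripper_width: 37.4
```

```bash
python3 -c "
from h import *
go(542.2,-74.5,66)"; python3 w.py g4 140 542 -77
```

```text
t 12.67 pos [543.5 -79.1 122.4] toolx yaw -1.71 tilt z [-0.019 -0.005 -1.   ] w 37.4 F [-0.5  1.1 -1.1]
to go cm (tool): [-0.48  0.09  5.64]
bbox [ 282  198   78  105 6137] zpct [ 82.9 128.8 145. ] n 2452
encl ((545.1580200195312, -81.21900939941406), 20.722599029541016) ext mid [544.62898008 -81.21190284]
outline on plane: encl ((543.3880004882812, -87.39604949951172), 28.56548500061035) ext [ 524.66205  -115.744774] [564.1281   -58.833664]
```

>>> send_rows(
  steps=[
    [[-0.45, 0.1, 0, 0, 0], [0, 0, 0, 0, 0]],
  ],
)

```text
clock: 12.88
position: [544.1, -75.4, 124.6]
ee_rot: [-0.656, 0.755, 0.003, -0.008]
contact_force: [-0.2, 0.7, 0.2]
gripper_width: 37.5
```

```bash
python3 -c "
from h import *
go(542.2,-74.5,66)"
```

```text
t 12.88 pos [544.1 -75.4 124.6] toolx yaw -1.711 tilt z [-0.016 -0.005 -1.   ] w 37.5 F [-0.2  0.7  0.2]
to go cm (tool): [-0.1   0.11  5.86]
```

>>> send_rows(
  steps=[
    [[-0.05, 0.1, 1.2, 0, 0], [0, 0.05, 1.2, 0, 0], [0, 0, 1.2, 0, 0], [0, 0, 1.0, 0, 0]],
  ],
)

```text
clock: 13.22
position: [547.8, -74.7, 85.2]
ee_rot: [-0.656, 0.755, -0.002, -0.001]
contact_force: [0.8, 1.0, -0.3]
gripper_width: 37.0
```

```bash
python3 -c "
from h import *
go(542.2,-74.5,66)"
```

```text
t 13.22 pos [547.8 -74.7  85.2] toolx yaw -1.71 tilt z [ 0.002 -0.004 -1.   ] w 37.0 F [ 0.8  1.  -0.3]
to go cm (tool): [0.05 0.56 1.92]
```

>>> send_rows(
  steps=[
    [[0, 0.5, 0.1, 0, 0], [0, 0, 0.5, 0, 0]],
  ],
)

```text
clock: 13.38
position: [543.0, -74.0, 79.4]
ee_rot: [-0.656, 0.755, -0.003, -0.0]
contact_force: [-0.2, 1.6, -0.3]
gripper_width: 37.0
```

```bash
python3 -c "
from h import *
go(542.2,-74.5,66)"
```

```text
t 13.38 pos [543.  -74.   79.4] toolx yaw -1.71 tilt z [ 0.003 -0.004 -1.   ] w 37.0 F [-0.2  1.6 -0.3]
to go cm (tool): [0.06 0.08 1.34]
```

>>> send_rows(
  steps=[
    [[0.05, 0.05, 0.6, 0, 0], [0, 0, 0.5, 0, 0], [0, 0, 0.2, 0, 0]],
  ],
)

```text
clock: 13.63
position: [543.0, -74.4, 66.5]
ee_rot: [-0.656, 0.754, -0.003, 0.001]
contact_force: [-0.3, -0.3, -0.5]
gripper_width: 37.3
```

```bash
python3 -c "
from h import *
go(542.2,-74.5,64)"
```

```text
t 13.63 pos [543.  -74.4  66.5] toolx yaw -1.71 tilt z [ 0.006 -0.004 -1.   ] w 37.3 F [-0.3 -0.3 -0.5]
to go cm (tool): [0.02 0.08 0.25]
```

>>> send_rows(
  steps=[
    [[0, 0, 0.15, 0, 0], [0, 0, 0.1, 0, 0]],
  ],
)

```text
clock: 13.8
position: [543.2, -74.4, 63.7]
ee_rot: [-0.656, 0.754, -0.003, 0.001]
contact_force: [-0.6, 0.5, -0.3]
gripper_width: 37.3
```

```bash
python3 -c "
from h import *
go(542.2,-74.5,64)"
```

```text
t 13.8 pos [543.2 -74.4  63.7] toolx yaw -1.71 tilt z [ 0.006 -0.004 -1.   ] w 37.3 F [-0.6  0.5 -0.3]
to go cm (tool): [ 0.02  0.09 -0.03]
```

>>> send_rows(
  steps=[
    [[0, 0, 0.15, 0, 0], [0, 0, 0, 0, 0]],
  ],
)

```text
clock: 13.97
position: [543.6, -74.5, 63.8]
ee_rot: [-0.657, 0.754, -0.004, 0.001]
contact_force: [0.6, 0.7, -0.5]
gripper_width: 37.0
```

```bash
python3 -c "
from h import *
go(542.2,-74.5,64)"
```

```text
t 13.97 pos [543.6 -74.5  63.8] toolx yaw -1.709 tilt z [ 0.006 -0.005 -1.   ] w 37.0 F [ 0.6  0.7 -0.5]
to go cm (tool): [ 0.02  0.14 -0.02]
```

Essentially at floor height. Releasing gently, then rising.

>>> send_rows(
  steps=[
    [[0, 0, 0, 0, 0.55], [0, 0, 0, 0, 0.6], [0, 0, 0, 0, 0.7], [0, 0, 0, 0, 0.7], [0, 0, -1, 0, 0.7], [0, 0, -2, 0, 0.7], [0, 0, -3, 0, 0.8], [0, 0, -4, 0, 0.9], [0, 0, -3.5, 0, 1], [0, 0, 0, 0, 1]],
  ],
)

```text
clock: 14.8
position: [542.2, -74.6, 205.5]
ee_rot: [-0.657, 0.754, -0.003, -0.002]
contact_force: [-0.2, -0.4, 0.2]
gripper_width: 85.1
```

```bash
python3 -c "
from h import *
go(667.5,-5,220)"; python3 w.py g5 84 542 -77; python3 w.py b5 64 542 -77
```

```text
t 14.8 pos [542.2 -74.6 205.5] toolx yaw -1.709 tilt z [ 0.001 -0.007 -1.   ] w 85.1 F [-0.2 -0.4  0.2]
to go cm (tool): [ -8.61 -11.46  -1.48]
bbox [301 172  40  40 627] zpct [21.6 82.9 86. ] n 345
encl ((542.6370849609375, -75.53856658935547), 19.59852409362793) ext mid [542.80214641 -75.77706831]
outline on plane: encl ((542.4439086914062, -75.8117446899414), 19.915142059326172) ext [523.38806 -95.46908] [562.1298   -56.404724]
bbox [291 158  58  57 699] zpct [17.7 64.  66. ] n 457
encl ((541.87939453125, -75.73779296875), 29.51439666748047) ext mid [542.00075307 -75.86447688]
outline on plane: encl ((541.5428466796875, -76.16087341308594), 29.904909133911133) ext [ 512.6758   -106.027016] [571.35724 -46.54071]
```

View pics/g5.png

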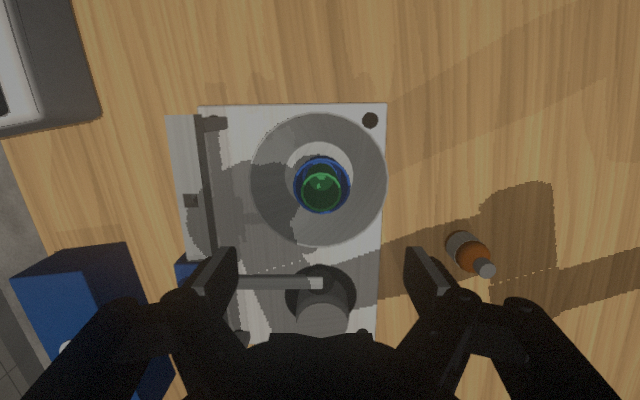

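Cups nested: green at (542.6,-75.7), rim z 84; blue at (541.8,-76.0), both as expected. The tool x axis now points nearly along −rack y, which suits the slide. Moving over the knob.

>>> send_rows(
  steps=[
    [[-1.6, -2.2, -0.5, 0, 1], [-1.7, -2.3, -0.5, 0, 1], [-1.7, -2.3, 0, 0, 1], [-1.7, -2.3, 0, 0, 1], [-1.5, -2.0, 0, 0, 1], [0, 0, 0, 0, 1]],
  ],
)

```text
clock: 15.4
position: [658.2, -7.2, 201.5]
ee_rot: [-0.655, 0.756, 0.005, -0.01]
contact_force: [0.4, -0.2, -0.7]
gripper_width: 85.1
```

```bash
python3 -c "
from h import *
go(667,-5,165)"; python3 w.py k1 155 667 -5
```

```text
t 15.4 pos [658.2  -7.2 201.5] toolx yaw -1.714 tilt z [-0.023 -0.005 -1.   ] w 85.1 F [ 0.4 -0.2 -0.7]
to go cm (tool): [-0.38 -0.91  3.62]
bbox [284 206  40  39 995] zpct [156.4 157.7 159. ] n 994
encl ((670.6024169921875, -6.023338794708252), 14.35870361328125) ext mid [670.39268992  -5.99317208]
outline on plane: encl ((670.2171630859375, -5.854019641876221), 14.846854209899902) ext [656.5962   -20.691238] [684.57855   8.96902]
```

>>> send_rows(
  steps=[
    [[-0.1, -0.6, 1.0, 0, 1], [0, -0.6, 1.2, 0, 1], [0, -0.1, 1.2, 0, 1], [0, 0, 0, 0, 1]],
  ],
)

```text
clock: 15.78
position: [665.8, -10.3, 159.9]
ee_rot: [-0.654, 0.756, 0.009, -0.015]
contact_force: [-1.1, 0.7, -2.3]
gripper_width: 85.1
```

```bash
python3 -c "
from h import *
go(670,-5.9,126)"; python3 w.py k2 155 667 -5
```

```text
t 15.78 pos [665.8 -10.3 159.9] toolx yaw -1.716 tilt z [-0.034 -0.006 -0.999] w 85.1 F [-1.1  0.7 -2.3]
to go cm (tool): [-0.53 -0.46  3.37]
bbox [ 290  230   50   49 1765] zpct [155.7 157.6 158.8] n 1744
encl ((670.623046875, -6.332142353057861), 14.63426685333252) ext mid [670.43937262  -6.05701349]
outline on plane: encl ((671.3184204101562, -7.07155704498291), 16.55437469482422) ext [656.2339   -23.108374] [684.83514    9.284953]
```

>>> send_rows(
  steps=[
    [[-0.3, -0.25, 0.8, 0, 1], [-0.2, -0.15, 1.0, 0, 1], [0, -0.05, 1.0, 0, 1], [0, 0, 0.3, 0, 1], [0, 0, 0, 0, 1]],
  ],
)

```text
clock: 16.25
position: [670.4, -7.3, 127.6]
ee_rot: [-0.653, 0.757, 0.008, -0.014]
contact_force: [0.6, -0.4, 0.4]
gripper_width: 85.1
```

```bash
python3 -c "
from h import *
go(670,-5.9,126)"
```

```text
t 16.25 pos [670.4  -7.3 127.6] toolx yaw -1.717 tilt z [-0.031 -0.006 -0.999] w 85.1 F [ 0.6 -0.4  0.4]
to go cm (tool): [-0.13  0.05  0.16]
```

>>> send_rows(
  steps=[
    [[-0.1, 0.05, 0.1, 0, 0.5], [0, 0, 0, 0, 0.4], [0, 0, 0, 0, 0.3], [0, 0, 0, 0, 0], [0, 0, 0, 0, 0], [0, 0, 0, 0, 0], [0, 0, 0, 0, 0], [0, 0, 0, 0, 0]],
  ],
)

```text
clock: 16.92
position: [668.8, -5.9, 127.9]
ee_rot: [-0.653, 0.757, 0.008, -0.014]
contact_force: [-0.3, -0.2, -0.6]
gripper_width: 26.7
```

```bash
python3 -c "
from h import *
go(670,-5.9,140)"
```

```text
t 16.92 pos [668.8  -5.9 127.9] toolx yaw -1.717 tilt z [-0.033 -0.006 -0.999] w 26.7 F [-0.3 -0.2 -0.6]
to go cm (tool): [-0.01 -0.08 -1.22]
```

>>> send_rows(
  steps=[
    [[0, 0, -0.4, 0, 0], [0, 0, -0.4, 0, 0], [0, 0, -0.3, 0, 0], [0, 0, -0.1, 0, 0]],
  ],
)

```text
clock: 17.25
position: [668.6, -5.8, 135.6]
ee_rot: [-0.653, 0.757, 0.01, -0.015]
contact_force: [2.7, -1.0, -8.1]
gripper_width: 26.8
```

```bash
python3 -c "
from h import *
go(668.8,-5.9,140)"; python3 w.py k3 167 667 -5
```

```text
t 17.25 pos [668.6  -5.8 135.6] toolx yaw -1.718 tilt z [-0.036 -0.005 -0.999] w 26.8 F [ 2.7 -1.  -8.1]
to go cm (tool): [ 0.01 -0.01 -0.44]
bbox [ 291  238   59   69 2886] zpct [145.9 165.2 166.4] n 2643
encl ((670.4342041015625, -6.631349563598633), 14.918278694152832) ext mid [670.30515191  -6.70450362]
outline on plane: encl ((670.0143432617188, -11.471969604492188), 17.89824867248535) ext [656.4662   -29.315048] [683.8019     6.371109]
```

View pics/k3.png

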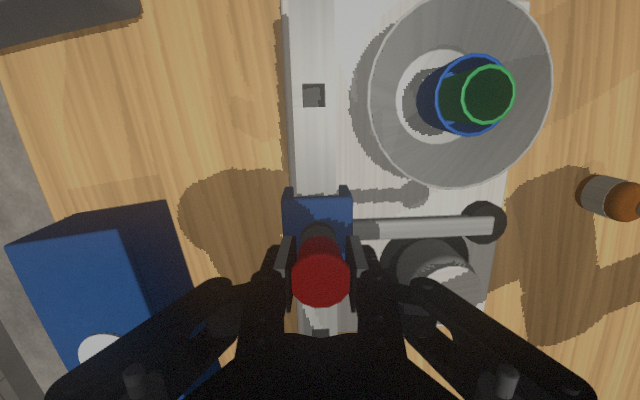

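Knob held (pixel 320,270). It has risen 7.6 mm with about 8 N of spring force. Pulling further.

>>> send_rows(
  steps=[
    [[0, 0, -0.4, 0, 0], [0, 0, -0.2, 0, 0], [0, 0, 0, 0, 0]],
  ],
)

```text
clock: 17.55
position: [668.5, -5.8, 139.6]
ee_rot: [-0.653, 0.757, 0.011, -0.016]
contact_force: [2.7, -1.7, -9.4]
gripper_width: 27.1
```

```bash
python3 -c "
from h import *
go(668.8-.124*85,-5.9-.992*85,140)"; python3 w.py k4 167 667 -5
```

```text
t 17.55 pos [668.5  -5.8 139.6] toolx yaw -1.719 tilt z [-0.038 -0.005 -0.999] w 27.1 F [ 2.7 -1.7 -9.4]
to go cm (tool): [ 8.5  -0.23  0.04]
bbox [ 291  237   59   70 2898] zpct [149.2 169.1 170.3] n 2639
encl ((670.2094116210938, -6.699450492858887), 14.842016220092773) ext mid [670.22594846  -6.92906103]
outline on plane: encl ((670.448486328125, -9.109109878540039), 18.583667755126953) ext [656.14355  -27.618383] [684.4982     9.400163]
```

>>> send_rows(
  steps=[
    [[0.8, -0.02, -0.03, 0, 0], [1.0, -0.03, -0.03, 0, 0], [1.0, -0.03, -0.03, 0, 0], [1.0, -0.03, -0.03, 0, 0], [0, 0, 0, 0, 0]],
  ],
)

```text
clock: 18.02
position: [663.8, -43.9, 139.7]
ee_rot: [-0.653, 0.757, 0.012, -0.015]
contact_force: [2.1, -1.4, -10.1]
gripper_width: 27.1
```

```bash
python3 -c "
from h import *
go(668.8-.124*85,-5.9-.992*85,140)"
```

```text
t 18.02 pos [663.8 -43.9 139.7] toolx yaw -1.718 tilt z [-0.038 -0.001 -0.999] w 27.1 F [  2.1  -1.4 -10.1]
to go cm (tool): [ 4.66 -0.14 -0.  ]
```

>>> send_rows(
  steps=[
    [[1.0, -0.03, -0.02, 0, 0], [1.0, -0.03, -0.02, 0, 0], [1.0, -0.03, -0.02, 0, 0], [1.0, -0.03, -0.02, 0, 0], [0.4, 0, 0, 0, 0], [0, 0, 0, 0, 0]],
  ],
)

```text
clock: 18.52
position: [657.7, -92.1, 140.5]
ee_rot: [-0.652, 0.758, 0.013, -0.014]
contact_force: [2.8, 1.4, -9.4]
gripper_width: 27.0
```

```bash
python3 -c "
from h import *
go(668.8-.124*85,-5.9-.992*85,140)"; python3 w.py k5 170 658 -90
```

```text
t 18.52 pos [657.7 -92.1 140.5] toolx yaw -1.72 tilt z [-0.038  0.001 -0.999] w 27.0 F [ 2.8  1.4 -9.4]
to go cm (tool): [-0.19 -0.03  0.05]
bbox [ 291  236   59   72 2902] zpct [148.2 170.  171.2] n 2575
encl ((659.5181884765625, -93.0078125), 14.871551513671875) ext mid [659.41916013 -93.2473201 ]
outline on plane: encl ((659.783203125, -97.0449447631836), 18.462841033935547) ext [ 645.58044  -115.311226] [673.3143  -78.63701]
```

>>> send_rows(
  steps=[
    [[-0.2, 0, 0, 0, 0], [0, 0, 0.2, 0, 0], [0, 0, 0.2, 0, 0]],
  ],
)

```text
clock: 18.82
position: [657.8, -91.2, 137.0]
ee_rot: [-0.652, 0.758, 0.012, -0.015]
contact_force: [3.1, -1.6, -8.2]
gripper_width: 27.0
```

```bash
python3 -c "
from h import *
go(668.5-.124*85,-5.8-.992*85,128)"; python3 w.py k6 165 658 -90
```

```text
t 18.82 pos [657.8 -91.2 137. ] toolx yaw -1.72 tilt z [-0.038 -0.002 -0.999] w 27.0 F [ 3.1 -1.6 -8.2]
to go cm (tool): [-0.11 -0.03  0.9 ]
bbox [ 291  237   59   70 2856] zpct [145.2 166.5 167.8] n 2576
encl ((659.6071166992188, -92.11011505126953), 14.900318145751953) ext mid [659.51526901 -91.85847919]
outline on plane: encl ((658.9063720703125, -95.02730560302734), 18.459657669067383) ext [ 645.6051   -113.485916] [673.6974   -76.571205]
```

>>> send_rows(
  steps=[
    [[-0.1, 0, 0, 0, 0], [0, 0, 0.2, 0, 0], [0, 0, 0.1, 0, 0]],
  ],
)

```text
clock: 19.12
position: [658.0, -90.4, 134.2]
ee_rot: [-0.653, 0.757, 0.011, -0.016]
contact_force: [2.7, -1.5, -8.4]
gripper_width: 26.8
```

```bash
python3 -c "
from h import *
go(668.5-.124*85,-5.8-.992*85,128)"; python3 w.py k7 163 658 -90
```

```text
t 19.12 pos [658.  -90.4 134.2] toolx yaw -1.719 tilt z [-0.038 -0.004 -0.999] w 26.8 F [ 2.7 -1.5 -8.4]
to go cm (tool): [-0.03 -0.02  0.62]
bbox [ 291  237   59   70 2846] zpct [144.  163.8 165. ] n 2571
encl ((659.7119140625, -91.2120590209961), 14.868106842041016) ext mid [659.70323593 -91.24653326]
outline on plane: encl ((660.0029907226562, -94.58573913574219), 18.435863494873047) ext [ 645.7699   -112.968285] [673.6728  -76.24429]
```

Knob dropped to 163.8, below the bar-rest height (about 166.6), so the pin is entering the hole. Continuing down.

>>> send_rows(
  steps=[
    [[0, 0, 0.25, 0, 0], [0, 0, 0.25, 0, 0], [0, 0, 0.15, 0, 0], [0, 0, 0.1, 0, 0]],
  ],
)

```text
clock: 19.5
position: [658.0, -90.5, 127.9]
ee_rot: [-0.653, 0.757, 0.01, -0.015]
contact_force: [0.8, -0.1, -1.8]
gripper_width: 26.7
```

```bash
python3 -c "
from h import *
go(668.5-.124*85,-5.8-.992*85,128)"; python3 w.py k8 157 658 -90
```

```text
t 19.5 pos [658.  -90.5 127.9] toolx yaw -1.718 tilt z [-0.037 -0.004 -0.999] w 26.7 F [ 0.8 -0.1 -1.8]
to go cm (tool): [-0.03  0.01 -0.01]
bbox [ 291  237   59   70 2818] zpct [136.5 157.6 158.7] n 2560
encl ((659.7904663085938, -91.02532958984375), 15.047715187072754) ext mid [659.64640559 -91.15281772]
outline on plane: encl ((658.828125, -94.7444076538086), 18.215312957763672) ext [ 645.78094  -112.938286] [673.57074 -76.54139]
```

>>> send_rows(
  steps=[
    [[0, 0, 0.05, 0, 0], [0, 0, 0, 0, 0], [0, 0, 0, 0, 0], [0, 0, 0, 0, 0]],
  ],
)

```text
clock: 19.88
position: [658.0, -90.5, 128.4]
ee_rot: [-0.653, 0.757, 0.01, -0.015]
contact_force: [1.9, -0.9, -5.8]
gripper_width: 26.8
```

```bash
python3 -c "
from h import *
go(658,-90.5,128)
im,d=optics.get_image('top'); cv2.imwrite('pics/topend.png',cv2.resize(im[130:280,170:490],None,fx=2.5,fy=2.5,interpolation=2))"; python3 w.py k9 157 658 -90; python3 w.py g9 84 542 -77
```

```text
t 19.88 pos [658.  -90.5 128.4] toolx yaw -1.718 tilt z [-0.036 -0.005 -0.999] w 26.8 F [ 1.9 -0.9 -5.8]
to go cm (tool): [0.   0.   0.04]
bbox [ 291  236   59   72 2829] zpct [136.4 158.  159.2] n 2549
encl ((659.8383178710938, -91.26256561279297), 14.822193145751953) ext mid [659.68465736 -91.25352191]
outline on plane: encl ((659.759765625, -94.67755889892578), 18.57897186279297) ext [ 645.7933  -113.11156] [673.7322 -76.1676]
bbox [450 190  54  29 386] zpct [38.1 84.3 86. ] n 300
encl ((543.212646484375, -80.09452819824219), 19.075109481811523) ext mid [543.21266209 -86.25742672]
outline on plane: encl ((544.0341796875, -79.81002807617188), 19.953292846679688) ext [524.08105  -97.861305] [563.98303 -77.67394]
```

View pics/k9.png

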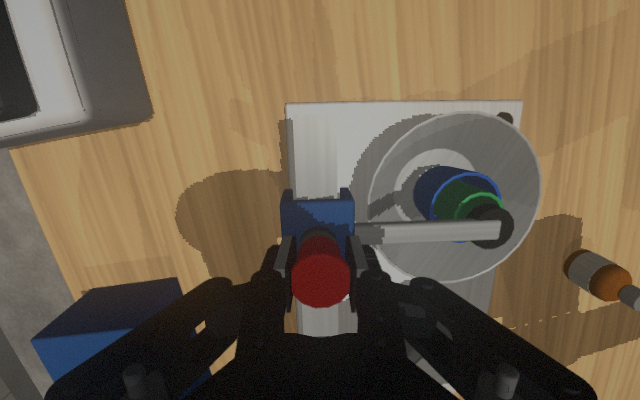

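View pics/topend.png

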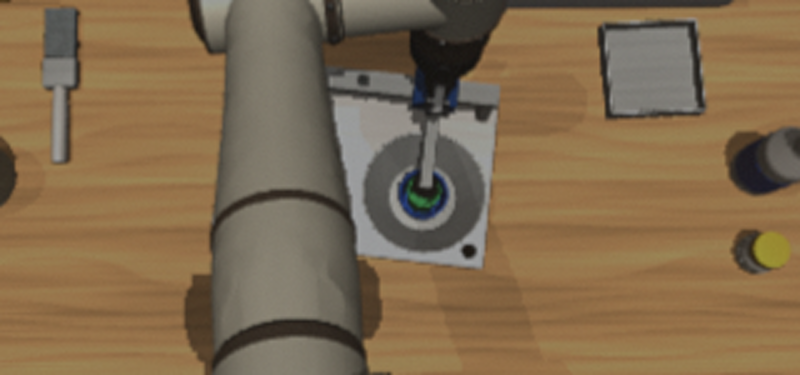

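The pad sits over the nested cups. The knob is about 0.4 mm above its home height, so I'm pressing lightly to make sure it is fully down.

>>> send_rows(
  steps=[
    [[0, 0, 0.1, 0, 0], [0, 0, 0.08, 0, 0], [0, 0, 0.03, 0, 0]],
  ],
)

```text
clock: 20.28
position: [658.1, -90.5, 127.9]
ee_rot: [-0.653, 0.757, 0.01, -0.015]
contact_force: [-0.2, -1.2, -4.5]
gripper_width: 26.8
```

```bash
python3 -c "
from h import *
go(658,-90.5,128)"; python3 w.py k10 157 658 -90; python3 -c "
from h import *
go(658,-90.5,128)"
```

```text
t 20.28 pos [658.1 -90.5 127.9] toolx yaw -1.717 tilt z [-0.035 -0.005 -0.999] w 26.8 F [-0.2 -1.2 -4.5]
to go cm (tool): [ 0.01  0.01 -0.01]
bbox [ 291  236   59   72 2856] zpct [136.2 157.6 158.8] n 2571
encl ((659.4847412109375, -91.04508972167969), 14.990538597106934) ext mid [659.74006778 -91.21312811]
outline on plane: encl ((659.7744750976562, -94.9173355102539), 18.50229263305664) ext [ 645.8524  -113.27533] [673.5827  -76.48573]
t 20.33 pos [658.1 -90.5 127.9] toolx yaw -1.717 tilt z [-0.035 -0.005 -0.999] w 27.0 F [ 0.5  0.4 -2.5]
to go cm (tool): [-0.    0.01 -0.01]
```

Knob at 157.6 mm, the same as its reading with the pin home at the start. Grip 27 mm and steady. Handing in.

```bash
python3 -c "
from h import *
print(job.job_done())"
```

```text
the job is handed in; nothing more can be done
None
```

I handed the job in at about 20 s of the 72 s. No verdict is reported, so the final state below rests on my own measurements.

**What I did:** I stood the blue cup in the basin and let go, then stood the green cup in the blue one and let go. I then pulled the red knob up about 12 mm, slid the section about 85 mm to the hole on the basin's side, and lowered the pin home while keeping my grip on the knob.

**Last checks:**
- **Pin:** the knob top reads 157.6 mm, the same as with the pin home at the start. This is about 2.5 mm above the nominal height, which I took as camera error.
- **Section:** the knob travelled about 85 mm along the bar, with the grip steady at 27 mm.
- **Pad:** worked out from the knob's position, it sits about 3 mm from the green cup's axis.
- **Cups:** nested and upright. Measured before the slide, the green and blue centres were about 1 mm apart, with rims at 84 mm and 64 mm as expected.
- **Other things:** nothing else looked moved or tipped in the final pictures. The arm hid the steel can and the amber bottle from above, though the amber bottle showed upright in the wrist view.

**Not as planned:**
- The first grip on the green cup was too near the fingertips, so I regripped it lower.
- The tool ended with a tilt of about 0.035 rad, picked up while turning.
- The knob's grip width suggests the pads hold its rim rather than the cylinder below it.
- The last wrist fit of the green cup was partly blocked by the pad and came out about 4 mm off the earlier one. I relied on the clear earlier fit.

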